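# Load a steel sleeve into the spring-fed track

## Robot

A 6-joint arm with a two-finger parallel gripper is mounted at the origin on a cart in front of the work surface, level with it; the furniture and walls round the work are solid. World frame = base frame: x ahead of the robot, y to its left, z up, the work surface at z = 0. Lengths are in m, angles in rad, forces in N, time in s.
With the tool pointing down it reaches from about 0.4 to 0.925 m from the base axis. Payload 12.5 kg.
Tool frame: the origin (TCP) lies midway between the tips of the shut fingers; the grasp point (between the pads) lies 19 mm behind it; z points along the fingers, y is the line along which they close (so a half turn about z gives the same grasp; the last joint's range is limited). The gripper opens to 95 mm and grips with 3 to 60 N. Pads are 20 mm wide; open, the fingers measure 119 mm over their backs; the gripper's body (75 mm by 180 mm) begins 59 mm behind the grasp point.
Start: joints at [-1.37, 0.491, 1.559, -0, 1.092, -0.106], TCP at [0.189, -0.596, 0.215] pointing down, gripper open.
Joint ranges: [-3.1, 3.1], [-0.84, 2.19], [0.05, 2.79], [-1.13, 4.28], [0.06, 2.93], [-2.69, 2.69]. Speed limits (rad/s): [2.22, 2.22, 2.79, 3.14, 3.14, 3.14].

## Interface

Orientations are given as a unit quaternion [x, y, z, w].
In Python, from plant import robot gives the robot as it stands.
- The arm moves only by the shell command python3 -m inch 'ROWS' [OPENING] [FORCE]. ROWS is JSON, a list of rows, each a list of 4 numbers: the shift along the world's x, y, z normalised to -1 to 1, where 1 is 0.2 m, then the turn about the world's z normalised to -1 to 1, where 1 is 180 degrees. In form: [[tx, ty, tz, twist], ...]. A call has 1 to 8 rows; each row is the pose to reach, as a shift and turn from the pose commanded when the call began, turning the shorter way round; what a row does not reach only later rows make up. A row lasts 1/10 s, in which the tool goes at most 50 mm and 8.59 degrees, less where a joint would pass 70% of its speed; a pose out of reach is approached as far as the arm can. A call with a number of a shift or a turn outside -1 to 1 is refused whole. A call with a gripper value outside its range is refused whole. OPENING is the closure in counts, from 0 (fully open) to 255 (shut), set as the call begins (- or left out, the last holds). The fingers move at their own pace and stop on an object; FORCE is the grip in N (left out, the last holds). Time passes only in rows, so rows that repeat a pose let the fingers close. It gives the time, the measured TCP pose, the force, the opening and the grip force at its end, in the units of the state.
- robot.sense(): the state, without advancing time (a new reading comes with each control period).
- robot.read_camera(name): name is "scene" or "top" or "wrist"; returns a dict with "image" (384x512x3 uint8, red, green, blue), "mtx" (3x3 intrinsics, pixels), "extrinsics" (4x4, takes a point from camera to world coordinates). Camera axes: x right, y down, z forward; pixel columns grow to the right and rows downward; lengths in m; the calibration is good to about 2 mm. A picture is of the moment at which its call begins. There is no depth.
- robot.job_done(): hands the job in; it is judged then, once.
Trained networks look in the newest picture that a camera, given by its name, has taken for a name from the list of things; names that differ only in an ending like _2 or _b are one class to them, and where a whole thing is asked for, a point or a joint stands for the part that bears it (a point fixed in the world has none). Each returns a list of dicts, best first, with "p" (0 to 1); they miss things now and then, are a little off and sometimes report something else, mostly with a low value. They report only what shows in the picture. A call takes as long as a camera call. They do not tell look-alikes from the thing itself.
- robot.find_in(camera, query): "extent" ([centre column, centre row, width, height] in pixels, round what is visible of it).
The state is a dict: "clock": time; "joint_positions": joint angles; "qd": joint speeds; "effort": joint torques, N m; "ee_pos": TCP position; "tcp_rot": TCP orientation; "force": force on the tool from outside, world axes, zero at the start; "moment": the same for the moment, N m; "gripper_width": finger opening in m; "finger_force": force on a finger pad.
Only numpy, scipy, OpenCV 4.12 (cv2) and the standard library are available. Lean on these libraries where they do the work, as an engineer would, in place of code of your own. Each camera call takes 0.05 s, during which the arm holds its last target. There are 200 camera calls.

## Task

Load the steel sleeve into the feed track: pull the sprung follower back by its knob until its catch holds it open, stand the sleeve upright in the open channel between the follower and the end stop, then nudge the follower forward off its catch so that it springs closed and presses the sleeve against the end stop.

Things in the scene. Friction and masses are not known exactly. Their poses are not given: they have to be found in the camera images.
- follower (a joint): Follower slide, m: 0 = forward, its nose 10 mm from the end stop; grows as pulled back; hard limit 0.078. Spring 2.5 to 4 N forward. A ball catch is overrun from 0.050 to 0.062 (10 to 15 N); pulled to 0.068..0.076 and let go, it settles and stays at 0.060. Pushed forward 3 to 6 mm from there (about 5 N) it springs shut by itself; with the sleeve loaded it stops at 0.014.
- knob (a point): On the axis of the follower's black upright round post, 14 mm thick, top 81 mm above the desk (18 mm wide cap, 9 thick); this point is 65 mm above the desk and moves with the follower. x axis along the track to the end stop (pull back along -x), z up. Heights above desk: channel walls 25, nose plate (22 to 30 mm ahead of the post) and end stop 38, barrel behind 30 mm.
- bay (a point): Final place of the sleeve's foot: on the channel floor (8 mm above desk), on the centre line, 12 mm before the end stop's face. x along the track to the stop, y across, z up. Fixed aluminium track 240 x 68 mm; channel 36 mm wide, its lips flare to 45 mm, 17 mm above its floor. Held open, the follower's nose is 58 mm behind this point: middle of the open channel 23 mm behind.
- sleeve_center (a point): Centre, half-way up, of the plain steel sleeve: straight-sided light metal tube, 24 mm diameter, 52 mm tall, 55 g, standing loose on the desk among a cone-shaped cap, a splined piston and a flanged spool of like width; it is the tallest. z axis up along the tube. Grip its upper half (fingertips 20 mm or more above its foot) so the fingers clear the channel walls.
Mind the look-alikes: they are no part of the job. What is shaped like the part that bears sleeve_center but pink or red is not meant.

How it is judged:
On the way, in this order (a step that is already met when the one before it is completed fails the run):
1. the follower is pulled back to where its catch holds it open (value of joint follower above 0.056 m), for 0.2 s.
2. the sleeve stands upright on the channel floor before the held-open follower (value of joint follower above 0.054 m and x of sleeve_center in the frame of bay between -0.055 and 0.008 m and y of sleeve_center in the frame of bay between -0.012 and 0.012 m and z of sleeve_center in the frame of bay below 0.034 m and angle between sleeve_center's own z axis and vertical below 0.2 rad), for 0.2 s.
At the end, for the whole second after the job is handed in: The sleeve stands upright (within 10 degrees) on the channel floor, within 8 mm of the end stop along the track and 12 mm of the centre line across it; the follower has closed on it (joint between 0.008 and 0.022 m) and is at rest (value of joint follower between 0.008 and 0.022 m and velocity of joint follower between -0.01 and 0.01 m/s and x of sleeve_center in the frame of bay between -0.008 and 0.008 m and y of sleeve_center in the frame of bay between -0.012 and 0.012 m and z of sleeve_center in the frame of bay between 0.018 and 0.034 m and angle between sleeve_center's own z axis and vertical below 0.18 rad); the robot touches nothing.
It also fails if it takes over 62 s, if anything falls off the work surface, if the arm or the gripper's body presses on something with over 40 N, if the wrist force passes 120 N, or if a joint passes its speed limit or range.

## Working session

There is one attempt and no reset: what is moved stays moved. The work goes in short steps, Python scripts to look and compute and a shell command to move; the robot and the scene stay as the last step left them, time stands still between calls to the robot, and variables do not carry over. Pictures are saved under pics/ and viewed, at most 10 in all, crops included, and the job is handed in when it is done.

```bash
mkdir -p pics; ls
cat > h.py <<'E'
import numpy as np, cv2
from plant import robot
def cam(n, f=None):
    c=robot.read_camera(n)
    if f: cv2.imwrite('pics/'+f, c['image'][:,:,::-1])
    return c
def px2w(c,u,v,z):
    K=np.array(c['mtx']);T=np.array(c['extrinsics'])
    d=T[:3,:3]@np.linalg.solve(K,[u,v,1.]);o=T[:3,3]
    return o+d*(z-o[2])/d[2]
def w2px(c,p):
    K=np.array(c['mtx']);T=np.array(c['extrinsics'])
    q=K@(T[:3,:3].T@(np.array(p)-T[:3,3]));return q[:2]/q[2]
E
python3 - <<'E'
from h import *
for n in ['top','scene']:
    c=cam(n,n+'1.png'); print(n,np.round(c['extrinsics'],3).tolist(),np.round(c['mtx'],1).tolist())
    for q in ['knob','follower','sleeve_center','bay']:
        try:
            for d in robot.find_in(n,q)[:5]: print(q,np.round(d['extent'],1),round(d['p'],2))
        except Exception as e: print(q,e)
t=cv2.imread('pics/top1.png');s=cv2.imread('pics/scene1.png')
print(robot.sense())
E
```

```text
pics
top [[-0.004, -0.99, 0.141, 0.329], [-1.0, 0.002, -0.008, -0.031], [0.008, -0.141, -0.99, 1.105], [0.0, 0.0, 0.0, 1.0]] [[484.2, 0.0, 259.1], [0.0, 484.2, 199.9], [0.0, 0.0, 1.0]]
knob [352.8 185.4  23.1  54.9] 0.67
follower [352.9 184.8  27.7  56.5] 0.81
sleeve_center [198.8 232.   14.5  11.4] 0.56
sleeve_center [177.8 262.1  12.1   8.7] 0.44
bay [347.2 201.6  52.  110.9] 0.57
scene [[-0.45, -0.54, 0.712, -0.218], [-0.893, 0.272, -0.359, 0.296], [-0.0, -0.797, -0.604, 0.635], [0.0, 0.0, 0.0, 1.0]] [[360.8, 0.0, 253.8], [0.0, 360.8, 191.4], [0.0, 0.0, 1.0]]
sleeve_center [201.8 252.6  15.4  24. ] 0.76
sleeve_center [211.7 228.6  13.5  21.6] 0.49
{'clock': 0.5, 'joint_positions': array([-1.36958542e+00,  4.90921092e-01,  1.55894512e+00,  1.74222395e-05,
        1.09167907e+00, -1.05563480e-01]), 'qd': array([-7.49417892e-04, -4.93409918e-04,  4.69488250e-04, -8.73619290e-04,
       -1.44132716e-03,  1.91514701e-05]), 'effort': array([-9.19071972e-04, -6.12054706e+01, -2.58286643e+01,  6.93434919e-02,
        4.48185182e-02, -1.48854446e-05]), 'ee_pos': array([ 0.1887885 , -0.59580682,  0.21463227]), 'tcp_rot': array([9.88259844e-01, 1.52782460e-01, 8.85376288e-06, 2.32876622e-05]), 'force': array([0.98181514, 0.20757508, 0.52862296]), 'moment': array([-0.05506781,  0.01788343,  0.05785734]), 'finger_force': 0.0, 'gripper_width': 0.09522292192684206}
```

View pics/top1.png

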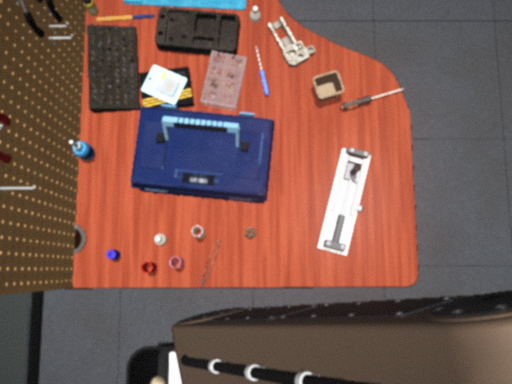

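View pics/scene1.png

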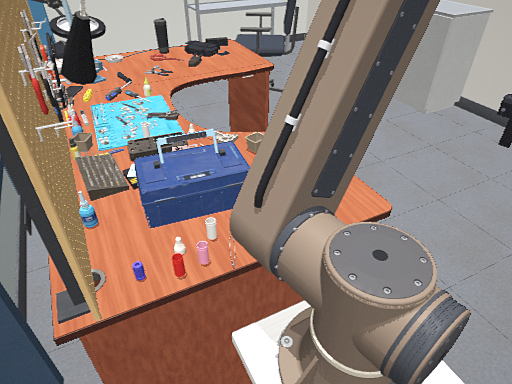

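The top view shows these candidates: grey-white tube (197,232), white (160,239), pink (176,262), red (149,267), blue (112,255) and brown (250,232). The scene view has the grey tube at (211,228), pink at (203,253) and red at (179,265). By the description the choice is the grey tube. The track runs from (355,152) to (333,250) in the top view. Next, one close crop of both.

Run:
```python
from h import *
t=cv2.imread('pics/top1.png');s=cv2.imread('pics/scene1.png')
r=lambda im,x,y,w,h,W,H:cv2.resize(im[y:y+h,x:x+w],(W,H),interpolation=cv2.INTER_CUBIC)
a=r(t,310,140,70,120,350,600)
b=r(t,95,215,170,65,450,172); d=r(s,120,205,130,85,450,294)
right=np.vstack([b,d,np.zeros((600-466,450,3),np.uint8)])
cv2.imwrite('pics/crop1.png',np.hstack([a,right]))
c=cam('top')
print('sleeve',px2w(c,197.5,232,.045))
print('track ends',px2w(c,358,150,.03),px2w(c,333,251,.03), px2w(c,352,172,.08))
```

```text
sleeve [0.40920993 0.09484262 0.045     ]
track ends [ 0.59640093 -0.26632483  0.03      ] [ 0.36740125 -0.20351884  0.03      ] [ 0.53528905 -0.24084643  0.08      ]
```

View pics/crop1.png

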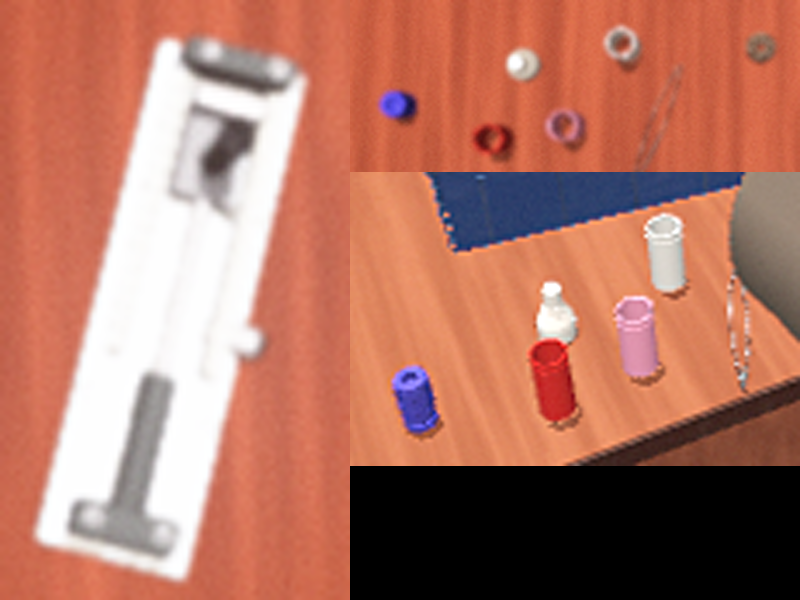

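The crop confirms it. The plain, tall grey-white tube at top (197,232) is the sleeve, and the white cone (160,239), blue, brown spool, pink and red parts are not. The track's end stop is at its far end (358,153), the post cap is near (359,167), and the barrel is at the near end. I'll move over the track with the fingers closing along it.

```bash
python3 -m inch '[[1,1,0.4,0.317],[1,1,0.4,0.317],[1,1,0.4,0.317],[1,1,0.4,0.317],[1,1,0.4,0.317],[1,1,0.4,0.317],[1,1,0.4,0.317],[1,1,0.4,0.317]]' 0 60; python3 -m inch '[[0.4,0.9,0,0],[0.4,0.9,0,0],[0.4,0.9,0,0],[0.4,0.9,0,0],[0.4,0.9,0,0],[0.4,0.9,0,0]]'
python3 - <<'E'
from h import *
c=cam('wrist','w1.png'); print(np.round(c['extrinsics'],3).tolist())
for q in ['knob','follower','bay']:
    for d in robot.find_in('wrist',q)[:3]: print(q,np.round(d['extent'],1),round(d['p'],2))
E
```

```text
clock: 1.35
ee_pos: [0.3896, -0.395, 0.2951]
tcp_rot: [0.794, 0.608, -0.0, 0.0]
force: [0.3, -0.0, -0.1]
gripper_width: 0.0948
finger_force: 0.0
clock: 1.95
ee_pos: [0.4688, -0.2158, 0.2945]
tcp_rot: [0.796, 0.606, -0.0, -0.0]
force: [0.1, -0.9, -0.5]
gripper_width: 0.0946
finger_force: 0.0
[[0.964, -0.256, -0.072, 0.49], [-0.266, -0.929, -0.259, -0.142], [-0.0, 0.268, -0.963, 0.464], [0.0, 0.0, 0.0, 1.0]]
knob [292.6 175.5  80.9  22.6] 0.77
follower [293.1 179.3  75.2  23.7] 0.69
bay [273.4 176.8 143.1  44.7] 0.67
```

View pics/w1.png

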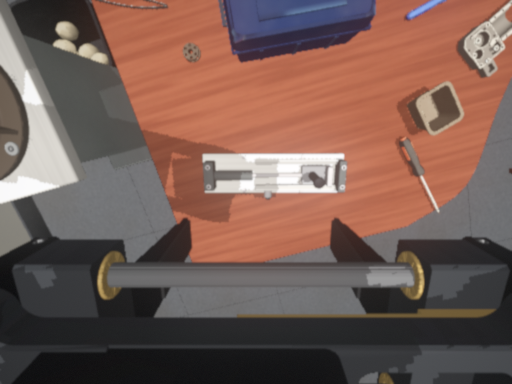

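The wrist view shows the track aligned with the image, from (203,174) to (346,174). The post cap is near (320,181) and the end stop near (342,174). I'll enlarge that region and compute positions.

Run:
```python
from h import *
im=cv2.imread('pics/w1.png')
cv2.imwrite('pics/w1c.png',cv2.resize(im[145:205,195:355],(800,300),interpolation=cv2.INTER_CUBIC))
c=cam('wrist')
m=(im.min(axis=2)>150).astype(np.uint8);m[:145]=0;m[205:]=0;m[:,:195]=0;m[:,355:]=0
pts=np.argwhere(cv2.morphologyEx(m,cv2.MORPH_OPEN,np.ones((3,3))))[:,::-1]
box=cv2.boxPoints(cv2.minAreaRect(pts.astype(np.float32)));print(box)
for b in box: print(px2w(c,*b,.025)[:2])
```

```text
[[203. 153.]
 [346. 153.]
 [346. 196.]
 [203. 196.]]
[ 0.38567725 -0.17019999]
[ 0.60926498 -0.23228472]
[ 0.59579784 -0.30388768]
[ 0.36225412 -0.23904552]
```

View pics/w1c.png

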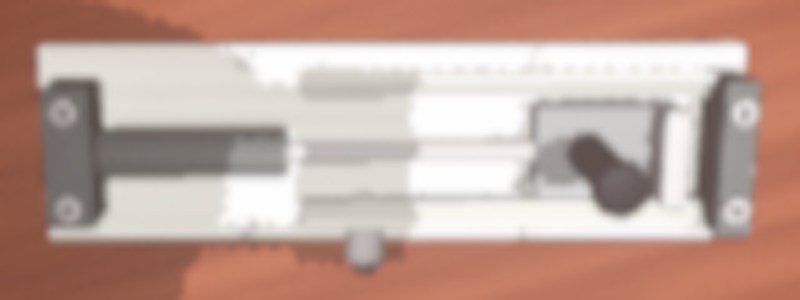

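Run:
```python
from h import *
c=cam('wrist')
g=lambda u,v,z:px2w(c,195+u/5,145+v/5,z)[:2]
cap=g(622,187,.081); L=g(65,161,.030); R=g(740,161,.038); F=g(720,155,.038)
ax=(R-L)/np.linalg.norm(R-L); n=np.array([-ax[1],ax[0]])
print('cap',cap,'L',L,'R',R,'len',np.linalg.norm(R-L),'ang',np.degrees(np.arctan2(ax[1],ax[0])))
print('face',F,'cap rel face',(cap-F)@ax,(cap-L)@n)
t=cam('top')
# top crop: cap
print('cap top view',px2w(t,310+243/5,140+133/5,.081), w2px(t,[*cap,.081]))
print(robot.sense()['ee_pos'])
```

```text
cap [ 0.54879815 -0.25259344] L [ 0.38203539 -0.20958862] R [ 0.59391461 -0.26659682] len 0.21941453733919336 ang -15.059359775518011
face [ 0.58807489 -0.26292869] cap rel face -0.040613170634060475 0.0018003203400411237
cap top view [ 0.54694754 -0.25529408  0.081     ] [357.32539723 165.76305508]
[ 0.46841269 -0.21672348  0.29454152]
```

```bash
python3 -m inch '[[0.4,-0.185,-0.5,0],[0.4,-0.185,-0.5,0],[0.4,-0.185,-0.75,0],[0.4,-0.185,-0.75,0],[0.4,-0.185,-0.75,0]]' 100; python3 -m inch '[[0,0,-0.2,0],[0,0,-0.35,0],[0,0,-0.48,0],[0,0,-0.48,0],[0,0,-0.48,0]]'
python3 - <<'E'
from h import *
s=robot.sense();print(s['ee_pos'],s['force'])
E
```

```text
clock: 2.8
ee_pos: [0.5477, -0.2528, 0.1407]
tcp_rot: [0.796, 0.606, -0.001, -0.003]
force: [-0.4, -0.6, 1.3]
gripper_width: 0.0609
finger_force: 0.0
clock: 3.3
ee_pos: [0.5492, -0.2533, 0.0504]
tcp_rot: [0.795, 0.606, 0.0, 0.001]
force: [-0.2, -1.0, 0.3]
gripper_width: 0.0577
finger_force: 0.0
[ 0.54918595 -0.25333649  0.05042906] [-0.19811221 -0.97248523  0.31039468]
```

```bash
python3 -m inch '[[0,0,-0.02,0],[0,0,-0.02,0],[0,0,-0.02,0],[0,0,-0.02,0],[0,0,-0.02,0],[0,0,-0.02,0],[0,0,-0.02,0],[0,0,-0.02,0]]' 255 40
```

```text
clock: 4.1
ee_pos: [0.548, -0.2526, 0.0448]
tcp_rot: [0.795, 0.606, -0.0, -0.001]
force: [-5.4, -0.4, 3.5]
gripper_width: 0.0165
finger_force: 40.0
```

```bash
python3 -m inch '[[-0.09,0.024,0,0],[-0.18,0.048,0,0],[-0.27,0.072,0,0],[-0.348,0.094,0,0],[-0.348,0.094,0,0],[-0.348,0.094,0,0],[-0.348,0.094,0,0]]'
```

```text
clock: 4.8
ee_pos: [0.4804, -0.2343, 0.0449]
tcp_rot: [0.795, 0.606, 0.0, 0.001]
force: [5.1, 2.9, 0.3]
gripper_width: 0.0168
finger_force: 40.0
```

```bash
python3 -m inch '[[0,0,0,0],[0,0,0,0],[0,0,0,0],[0,0,0,0],[0,0,0,0],[0,0,0.2,0],[0,0,0.6,0],[0,0,1,0]]' 60; python3 -m inch '[[0,0,0,0],[0,0,0,0],[0,0,0.1,0],[0,0,0.1,0]]'
python3 - <<'E'
from h import *
c=cam('wrist','w2.png')
im=cv2.imread('pics/w2.png')
cv2.imwrite('pics/w2c.png',cv2.resize(im[120:230,150:400],(800,352),interpolation=cv2.INTER_CUBIC))
ax=np.array([.9655,-.2605]);F=np.array([.588,-.263])
for q in (.0,.06): print(q,w2px(c,[*(F-ax*(.04+q)),.081]))
E
```

```text
clock: 5.6
ee_pos: [0.4784, -0.2337, 0.1859]
tcp_rot: [0.795, 0.606, -0.0, -0.001]
force: [0.5, -0.1, 0.6]
gripper_width: 0.0713
finger_force: 0.0
clock: 6.0
ee_pos: [0.4792, -0.2341, 0.2047]
tcp_rot: [0.795, 0.606, -0.0, 0.0]
force: [0.4, -0.1, -0.4]
gripper_width: 0.0728
finger_force: 0.0
0.0 [324.0157297  188.85338103]
0.06 [270.64113192 189.0865164 ]
```

View pics/w2c.png

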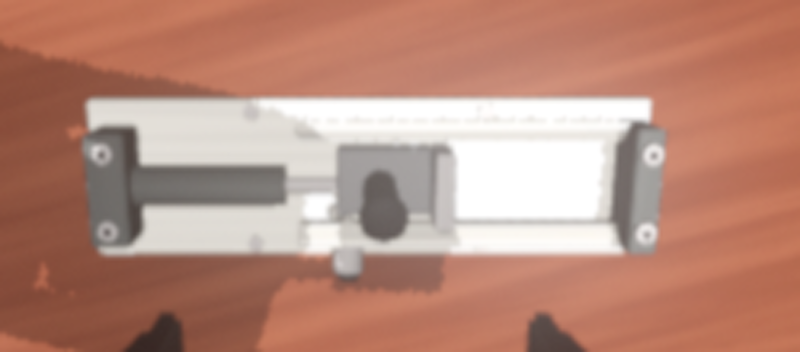

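The cap is at about (270,188), matching the predicted held-open position of 0.060, so the catch holds. Next, the sleeve.

```bash
python3 -m inch '[[-0.15,0.8,0.2,0.5],[-0.15,0.8,0.2,0.5],[-0.15,0.8,0.2,0.5],[-0.15,0.8,0.2,0.5],[-0.15,0.8,0.2,0.5],[-0.15,0.8,0.2,0.5],[-0.15,0.8,0.2,0.5],[-0.15,0.8,0.2,0.5]]' 60; python3 -m inch '[[-0.15,0.8,0,0.12],[-0.15,0.8,0,0.12],[-0.15,0.8,0,0.12],[-0.15,0.8,0,0.12],[-0.15,0.8,0,0.12],[-0.15,0.8,0,0.12]]'
python3 - <<'E'
from h import *
c=cam('wrist','w3.png')
for d in robot.find_in('wrist','sleeve_center')[:4]: print(np.round(d['extent'],1),round(d['p'],2))
t=cam('top');p=px2w(t,197.4,231.3,.052);print(p,w2px(c,p))
print(np.round(c['extrinsics'],3).tolist())
E
```

```text
clock: 6.85
ee_pos: [0.4486, -0.0738, 0.2429]
tcp_rot: [0.311, 0.95, 0.0, -0.001]
force: [0.2, 0.6, -0.3]
gripper_width: 0.0727
finger_force: 0.0
clock: 7.45
ee_pos: [0.4192, 0.0854, 0.2438]
tcp_rot: [0.131, 0.991, -0.0, -0.001]
force: [-1.0, 0.1, 0.3]
gripper_width: 0.0725
finger_force: 0.0
[329.6  89.9  26.2  24.6] 0.79
[267.1 166.5  12.9  24. ] 0.71
[286.  110.4  26.8  24.6] 0.46
[0.41020597 0.09424878 0.052     ] [264.11305574 167.45391027]
[[0.259, 0.931, 0.258, 0.348], [0.966, -0.25, -0.07, 0.106], [-0.0, 0.268, -0.964, 0.414], [0.0, 0.0, 0.0, 1.0]]
```

View pics/w3.png

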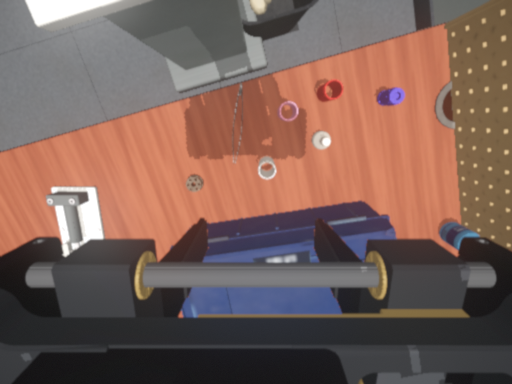

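The wrist view shows the grey ring of the sleeve at (267,168), with the cone at (322,140), pink at (289,110), red at (330,90) and the spool at (194,183). The toolbox's front edge is near row 220.

Run:
```python
from h import *
c=cam('wrist');im=c['image'].astype(int)
sub=im[150:186,248:288]; m=((sub.max(2)-sub.min(2))<45)&(sub.mean(2)>90)
ys,xs=np.nonzero(m);print('blob',xs.min()+248,xs.max()+248,ys.min()+150,ys.max()+150,len(xs))
bp=(sub.mean(2)>150)
for r in range(0,36,1): print(r+150,''.join('#' if m[r,k] else '.' for k in range(40)))
for u,v in [(267,167)]: print(px2w(c,u,v,.052))
for u in (215,290):print('box',px2w(c,u,222,0),px2w(c,u,222,.12))
s=robot.sense();print(s['ee_pos'],s['joint_positions'])
```

```text
blob 258 275 157 178 233
150 ........................................
151 ........................................
152 ........................................
153 ........................................
154 ........................................
155 ........................................
156 ........................................
157 ...............#######..................
158 ..............##########................
159 .............############...............
160 ............#############...............
161 ............##############..............
162 ............#####....#####..............
163 ...........####........###..............
164 ...........###...........##.............
165 ...........###...........##.............
166 ...........##............###............
167 ..........###............###............
168 ..........####..........####............
169 ..........#####........#####............
170 ..........######.....#######............
171 ..........##################............
172 ...........#################............
173 ...........#################........
[... 176 characters left out ...]
........
178 .................#####..................
179 ........................................
180 ........................................
181 ........................................
182 ........................................
183 ........................................
184 ........................................
185 ........................................
[0.41110191 0.09762423 0.052     ]
box [ 4.86130534e-01 -9.14308690e-03  5.55111512e-17] [0.44605966 0.02405111 0.12      ]
box [0.51826445 0.10974825 0.        ] [0.46888111 0.10848754 0.12      ]
[0.41947152 0.08488872 0.24440713] [ 4.50823066e-02  1.72236308e-01  1.97001662e+00 -8.18405087e-06
  9.99653138e-01 -1.26163981e+00]
```

```bash
python3 -m inch '[[-0.035,0.055,-0.2,0],[-0.035,0.055,-0.45,0],[-0.035,0.055,-0.7,0],[-0.035,0.055,-0.8,0],[-0.035,0.055,-0.8,0],[-0.035,0.055,-0.8,0]]' 60
python3 - <<'E'
from h import *
c=cam('wrist','w4.png')
for d in robot.find_in('wrist','sleeve_center')[:3]: print(np.round(d['extent'],1),round(d['p'],2))
s=robot.sense();print(s['ee_pos'])
print(w2px(c,[.4125,.096,.052]),w2px(c,[.4125,.096,.0]))
E
```

```text
clock: 8.25
ee_pos: [0.4126, 0.0965, 0.085]
tcp_rot: [0.131, 0.991, 0.0, -0.0]
force: [0.2, -0.1, 0.1]
gripper_width: 0.0725
finger_force: 0.0
[296.7 118.   38.6  36.2] 0.87
[370.2  78.8  56.   40. ] 0.8
[260.7 209.2  25.6  46.5] 0.68
[0.41303527 0.09674034 0.08592454]
[258.25276907 215.53425349] [258.64054267 197.25318847]
```

View pics/w4.png

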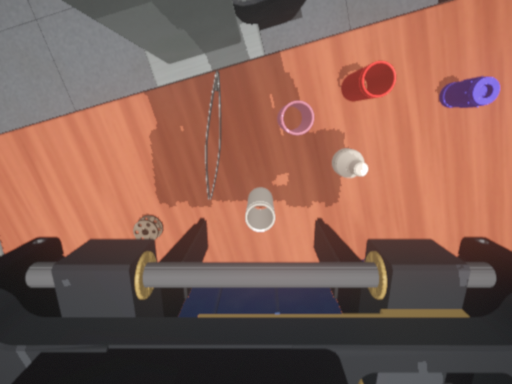

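The sleeve rim at (260,216) is within about 2 mm of the prediction and sits between the fingers. Descend and grip.

```bash
python3 -m inch '[[0,0,-0.15,0],[0,0,-0.28,0],[0,0,-0.28,0],[0,0,-0.28,0]]'; python3 -m inch '[[0,0,0,0],[0,0,0,0],[0,0,0,0],[0,0,0,0],[0,0,0,0],[0,0,0,0],[0,0,0,0],[0,0,0,0]]' 255 20
```

```text
clock: 8.75
ee_pos: [0.4126, 0.097, 0.0297]
tcp_rot: [0.131, 0.991, 0.0, 0.0]
force: [0.3, 0.6, 1.3]
gripper_width: 0.0726
finger_force: 0.0
clock: 9.55
ee_pos: [0.4122, 0.097, 0.0286]
tcp_rot: [0.131, 0.991, 0.0, -0.0]
force: [-0.8, 0.3, 0.9]
gripper_width: 0.0235
finger_force: 20.0
```

```bash
python3 -m inch '[[0,0,0.2,0],[0,0,0.4,0],[0,0,0.6,0],[0.2,-0.2,0.6,0],[0.4,-0.45,0.6,0],[0.5,-0.7,0.6,0],[0.6,-0.95,0.6,0],[0.6,-0.95,0.6,0]]'; python3 -m inch '[[0.11,-0.4,0,0],[0.11,-0.6,0,0],[0.11,-0.81,0,0],[0.11,-0.81,0,0],[0.11,-0.81,0,0],[0.11,-0.81,0,0]]'
python3 - <<'E'
from h import *
c=cam('wrist','w5.png'); s=robot.sense();print(s['ee_pos'],s['tcp_rot'])
for p in [(.5539,-.255,.01),(.588,-.264,.038),(.5652,-.25797,.008)]: print(w2px(c,p))
E
```

```text
clock: 10.35
ee_pos: [0.5332, -0.0962, 0.1484]
tcp_rot: [0.131, 0.991, -0.0, 0.0]
force: [-0.3, 0.1, -1.1]
gripper_width: 0.0232
finger_force: 20.0
clock: 10.95
ee_pos: [0.5538, -0.2541, 0.1483]
tcp_rot: [0.131, 0.991, 0.0, -0.001]
force: [-0.7, 0.6, -0.2]
gripper_width: 0.0234
finger_force: 20.0
[ 0.55395812 -0.25365063  0.14850265] [ 1.30228926e-01  9.91483823e-01  3.27254177e-04 -3.85278790e-04]
[258.5710944  184.91015992]
[258.6150509  221.74429451]
[258.64700318 194.02898149]
```

View pics/w5.png

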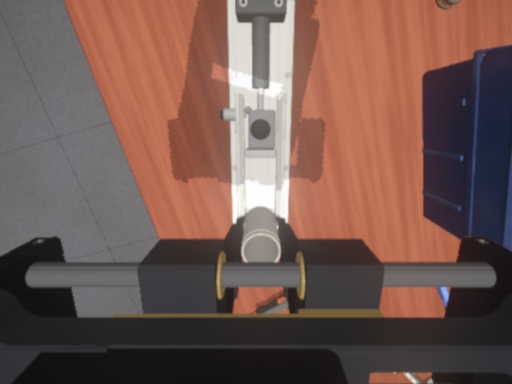

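The view shows the track centred at about column 262, the post at (260,127) held open, and the sleeve's foot near column 261, so it is well aligned. Lower it.

```bash
python3 -m inch '[[0,0.005,-0.2,0],[0,0.005,-0.35,0],[0,0.005,-0.45,0],[0,0.005,-0.5,0],[0,0.005,-0.53,0],[0,0.005,-0.545,0],[0,0.005,-0.545,0],[0,0.005,-0.545,0]]'
```

```text
clock: 11.8
ee_pos: [0.5545, -0.2541, 0.0405]
tcp_rot: [0.131, 0.991, -0.0, 0.001]
force: [0.1, -0.7, -0.8]
gripper_width: 0.0233
finger_force: 20.0
```

```bash
python3 -m inch '[[0,0,-0.01,0],[0,0,-0.02,0],[0,0,-0.02,0],[0,0,-0.02,0],[0,0,-0.02,0]]'
```

```text
clock: 12.3
ee_pos: [0.5545, -0.2544, 0.0363]
tcp_rot: [0.131, 0.991, -0.0, 0.001]
force: [-1.2, -1.0, 4.9]
gripper_width: 0.0234
finger_force: 20.0
```

```bash
python3 -m inch '[[0,0,0.007,0],[0.02,-0.005,0.007,0],[0.045,-0.012,0.007,0],[0.072,-0.019,0.007,0],[0.072,-0.019,0.007,0],[0.072,-0.019,0.002,0],[0.072,-0.019,0.002,0]]'; python3 -m inch '[[0,0,0,0],[0,0,0,0],[0,0,0,0],[0,0,0,0],[0,0,0,0],[0,0,0,0]]' 60; python3 -m inch '[[0,0,0.1,0],[0,0,0.3,0],[0,0,0.5,0],[-0.2,0.06,0.5,0],[-0.4,0.11,0.5,0],[-0.4,0.11,0.5,0],[-0.4,0.11,0.5,0]]';  python3 - <<'E'
from h import *
c=cam('wrist','w6.png'); s=robot.sense();print(s['ee_pos'],s['force'])
ax=np.array([.9656,-.2598]);F=np.array([.588,-.263])
P=F-ax*.100
print('post exp',P,w2px(c,[*P,.081]),'sleeve',w2px(c,[*(F-ax*.02),.06]))
E
```

```text
clock: 13.0
ee_pos: [0.569, -0.258, 0.0364]
tcp_rot: [0.131, 0.991, -0.0, 0.001]
force: [1.2, -0.1, 3.5]
gripper_width: 0.0236
finger_force: 20.0
clock: 13.6
ee_pos: [0.5685, -0.2578, 0.036]
tcp_rot: [0.131, 0.991, 0.0, -0.0]
force: [-0.1, -0.6, 0.1]
gripper_width: 0.0655
finger_force: 0.0
clock: 14.3
ee_pos: [0.4886, -0.236, 0.1367]
tcp_rot: [0.131, 0.991, -0.0, 0.001]
force: [0.3, 0.1, -0.2]
gripper_width: 0.0725
finger_force: 0.0
[ 0.48929835 -0.23626422  0.13645385] [-0.21843939 -0.28316433 -0.37267143]
post exp [ 0.49144 -0.23702] [258.7821586  209.78657711] sleeve [258.97549166 276.17496561]
```

View pics/w6.png

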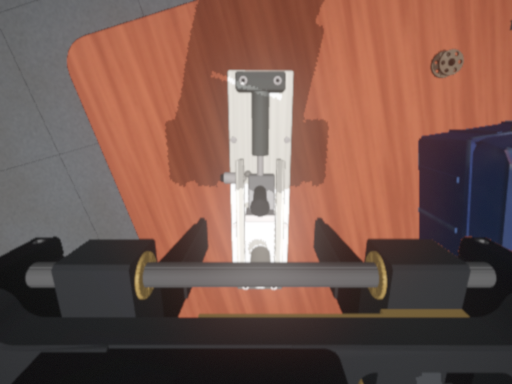

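The post cap at (260,208) is still held open, and the sleeve shows near (260,250). I'll go behind the post with closed fingers and check the sleeve in the top view before nudging.

```bash
python3 -m inch '[[-0.2,0.052,0,0],[-0.2,0.052,0,0],[-0.2,0.052,0,0],[-0.2,0.052,0,0],[-0.2,0.052,0,0],[-0.2,0.052,-0.2,0],[-0.2,0.052,-0.4,0],[-0.2,0.052,-0.425,0]]' 255 20
python3 - <<'E'
from h import *
c=cam('top','t2.png'); s=robot.sense();print(s['ee_pos'],s['force'],s['gripper_width'])
im=cv2.imread('pics/t2.png');cv2.imwrite('pics/t2c.png',cv2.resize(im[130:270,290:400],(471,600),interpolation=cv2.INTER_CUBIC))
E
```

```text
clock: 15.15
ee_pos: [0.4476, -0.2246, 0.0478]
tcp_rot: [0.131, 0.991, 0.001, -0.003]
force: [-0.1, -0.7, 1.1]
gripper_width: 0.0142
finger_force: 0.0
[ 0.44806721 -0.22494669  0.04902976] [-1.32554808 -0.61540807 -0.5772472 ] 0.009680065577002265
```

View pics/t2c.png

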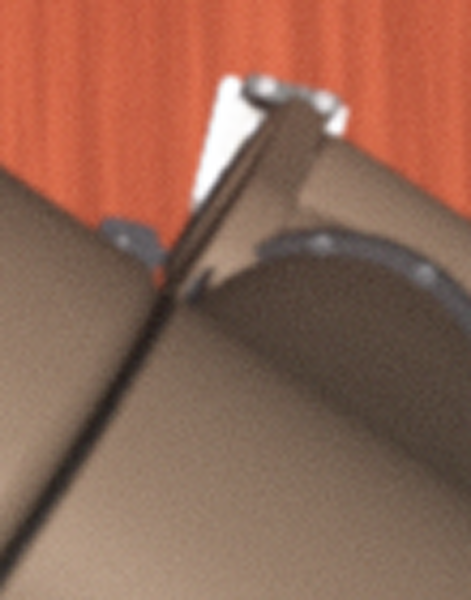

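The arm hides the track in the top view, and I've now viewed 11 pictures against the limit of 10. From here I'll use only numbers and forces. Advance to just behind the post, then in small steps.

```bash
python3 -m inch '[[0.06,-0.016,0,0],[0.1,-0.026,0,0],[0.1,-0.026,0,0],[0.1,-0.026,0,0]]' 255 20; python3 -m inch '[[0.01,-0.0026,0,0],[0.02,-0.005,0,0],[0.03,-0.008,0,0],[0.03,-0.008,0,0],[0.03,-0.008,0,0]]'
```

```text
clock: 15.6
ee_pos: [0.4693, -0.2309, 0.052]
tcp_rot: [0.13, 0.991, -0.0, 0.001]
force: [0.5, 0.4, -0.7]
gripper_width: 0.0005
finger_force: 0.0
clock: 16.1
ee_pos: [0.4745, -0.2322, 0.051]
tcp_rot: [0.131, 0.991, 0.0, -0.0]
force: [0.1, 0.2, -0.6]
gripper_width: 0.0001
finger_force: 0.0
```

```bash
for i in 1; do python3 -m inch '[[0.01,-0.0026,0,0],[0.01,-0.0026,0,0],[0.01,-0.0026,0,0]]'; done; python3 -m inch '[[0.01,-0.0026,0,0],[0.01,-0.0026,0,0],[0.01,-0.0026,0,0]]'
```

```text
clock: 16.4
ee_pos: [0.4766, -0.2328, 0.051]
tcp_rot: [0.131, 0.991, 0.0, -0.0]
force: [-0.1, 0.1, -0.6]
gripper_width: 0.0007
finger_force: 0.0
clock: 16.7
ee_pos: [0.4786, -0.2333, 0.051]
tcp_rot: [0.131, 0.991, 0.0, -0.0]
force: [-0.3, -0.3, 0.0]
gripper_width: 0.0005
finger_force: 0.0
```

```bash
python3 -m inch '[[0.01,-0.0026,0,0],[0.01,-0.0026,0,0],[0.01,-0.0026,0,0]]';  python3 -m inch '[[0.01,-0.0026,0,0],[0.01,-0.0026,0,0],[0.01,-0.0026,0,0]]'
```

```text
clock: 17.0
ee_pos: [0.4806, -0.2338, 0.051]
tcp_rot: [0.131, 0.991, 0.0, 0.0]
force: [0.3, -0.3, 0.7]
gripper_width: 0.0007
finger_force: 0.0
clock: 17.3
ee_pos: [0.4826, -0.2343, 0.051]
tcp_rot: [0.131, 0.991, 0.0, 0.0]
force: [0.3, 0.5, -0.2]
gripper_width: 0.0005
finger_force: 0.0
```

No contact force, so I'll check with the detector whether the follower has already gone.

Run:
```python
from h import *
ax=np.array([.9656,-.2598]);F=np.array([.588,-.262])
for n in ['wrist','scene','top']:
    c=cam(n)
    for q in ['knob','sleeve_center']:
        for d in robot.find_in(n,q)[:3]: print(n,q,np.round(d['extent'],1),round(d['p'],2))
    for s in (0,.014,.06):
        P=F-ax*(.04+s); print(s,'cap',w2px(c,[*P,.081]),'plate',w2px(c,[*P,.03]))
    print('sleeve',w2px(c,[*(F-ax*.012),.06]))
```

```text
wrist knob [261.6 247.8  10.8 135.4] 0.97
0 cap [259.41722277 350.54717912] plate [259.60778641 299.29585673]
0.014 cap [259.4203051  332.57316918] plate [259.61345504 284.47951053]
0.06 cap [259.43147194 267.456114  ] plate [259.63353636 231.99205982]
sleeve [259.49883776 357.5106195 ]
scene knob [302.7 168.1  14.6  35.7] 0.48
scene sleeve_center [176.9 263.9  13.1  24.7] 0.6
0 cap [301.71653516 150.62642192] plate [300.38565493 164.99590633]
0.014 cap [303.168016   153.01179572] plate [301.78310876 167.4573474 ]
0.06 cap [308.15385845 161.20556418] plate [306.57730923 175.90173509]
sleeve [298.38610709 151.94782043]
0 cap [356.86188398 165.50191142] plate [352.18640928 170.25027435]
0.014 cap [355.3792018  171.64357857] plate [350.76381758 176.11725876]
0.06 cap [350.46871009 191.98415197] plate [346.05406606 195.54098995]
sleeve [357.78207263 155.52564322]
```

The scene detection (col 302.7) points to about 0.014, i.e. sprung shut, against 307-308 for 0.060. I'll back off, lift, and measure from a better viewpoint.

```bash
python3 -m inch '[[-0.1,0.026,0,0],[-0.1,0.026,0.25,0],[-0.1,0.026,0.5,0],[-0.1,0.026,0.75,0],[-0.1,0.026,1,0],[0.1,-0.026,1,0],[0.35,-0.09,1,0],[0.6,-0.156,1,0]]'; python3 -m inch '[[0.25,-0.065,0,0],[0.3,-0.078,0,0],[0.3,-0.078,0,0],[0.3,-0.078,0,0],[0.3,-0.078,0,0]]'
python3 - <<'E'
from h import *
ax=np.array([.9656,-.2598]);F=np.array([.588,-.262])
c=cam('wrist','w7.png')
for q in ['knob','sleeve_center','follower']:
    for d in robot.find_in('wrist',q)[:3]: print(q,np.round(d['extent'],1),round(d['p'],2))
for s in (0,.014,.06):
    P=F-ax*(.04+s); print(s,'cap',w2px(c,[*P,.081]),'plate',w2px(c,[*P,.03]))
print('sleeve rim',w2px(c,[*(F-ax*.012),.06]),'foot',w2px(c,[*(F-ax*.012),.008]),'stop',w2px(c,[*F,.038]))
im=cv2.cvtColor(cv2.imread('pics/w7.png'),cv2.COLOR_BGR2GRAY)
for r in range(90,236,3): print(r,im[r,236:288:3])
E
```

```text
clock: 18.55
ee_pos: [0.6008, -0.265, 0.2522]
tcp_rot: [0.131, 0.991, -0.0, 0.001]
force: [0.1, -0.6, 0.7]
gripper_width: 0.0005
finger_force: 0.0
clock: 19.05
ee_pos: [0.6584, -0.2801, 0.2515]
tcp_rot: [0.131, 0.991, 0.0, 0.0]
force: [-0.2, 0.4, 0.5]
gripper_width: 0.0004
finger_force: 0.0
knob [257.8  53.5  27.8  97.5] 0.91
sleeve_center [258.1 105.7  13.2  11.3] 0.4
follower [260.1  56.9  24.9  93. ] 0.81
0 cap [258.68577242  84.99542041] plate [258.90091237  89.49507723]
0.014 cap [258.67526862  72.10559058] plate [258.89406008  78.39671389]
0.06 cap [258.63891052  27.48846214] plate [258.87051012  40.2538807 ]
sleeve rim [258.79893378 110.38994366] foot [258.98802631 111.42758945] stop [258.89114445 120.01511637]
90 [214 226 204 200 221 165 165 166 166 169 186 196 229 208 210 216 123 122]
93 [213 226 204 198 221 164 165 165 165 164 164 167 207 204 221 213 123 127]
96 [212 226 204 196 202 191 191 191 191 191 190 191 198 205 229 212 123 139]
99 [213 225 203 202 200 201 202 202 201 203 203 202 196 204 229 209 123 132]
102 [214 226 201 203 189 171 186 179 177 189 172 194 198 205 228
[... 2745 characters left out ...]
10 [131 139 139 141 147 143 132  80  98 131 140 131 115 128 139 141 139 143]
213 [132 137 140 138 147 141 114 109 139 137 116 122 135 142 142 140 141 141]
216 [135 134 141 136 120 161 232 142 127 108 127 133 135 140 144 140 144 140]
219 [135 130 130 130 223 214  97  67 113  82  62 134 133 141 144 139 145 141]
222 [122 112 198 234 164 140  72  51  70  54  54 129 132 140 144 141 143 143]
225 [165 234 185 146 135  60  51  52  69  54  49  54 110 138 144 142 143 143]
228 [212 144 132 142 106  49  50  51  69  53  50  49  73 135 145 143 142 144]
231 [138 134 132 138  63  48  49  50  68  52  48  49  50 126 145 144 142 145]
234 [136 136 134 123  49  48  48  49  68  52  47  49  46  92 141 146 141 145]
```

Run:
```python
from h import *
im=cv2.cvtColor(cv2.imread('pics/w7.png'),cv2.COLOR_BGR2GRAY)
sub=(im[10:95,240:280]<75).astype(np.uint8)
n,l,st,ce=cv2.connectedComponentsWithStats(sub)
for i in range(1,n):
    if st[i,4]>15: print(ce[i]+[240,10],st[i]+[240,10,0,0,0])
s=robot.sense();print(s['clock'],s['force'],s['qd'].max())
```

```text
19.25 [-0.46937215  0.1284204  -0.36162045] 0.0063111835040510125
```

Run:
```python
import cv2
im=cv2.cvtColor(cv2.imread('pics/w7.png'),cv2.COLOR_BGR2GRAY)
for r in range(12,96,3): print(r,im[r,240:282:3])
```

```text
12 [216 210 222 222 223 214 185 190 224 223 224 218 210 214]
15 [214 193 217 223 224 215 185 190 225 223 224 205 199 206]
18 [214 193 215 223 224 215 186 191 225 223 224 205 199 205]
21 [215 193 216 223 224 215 186 195 225 223 225 208 201 207]
24 [217 193 217 224 224 215 187 195 225 224 225 200 203 206]
27 [215 194 214 224 225 216 187 195 225 224 225 196 205 206]
30 [209 194 184 224 225 216 188 196 226 225 225 194 205 212]
33 [208 195 173 224 225 217 188 197 226 225 225 195 205 207]
36 [206 195 218 225 225 217 189 197 226 226 226 196 203 206]
39 [208 195 218 225 226 217 189 198 226 226 226 197 202 205]
42 [207 196 210 225 226 218 189 199 226 226 226 201 202 207]
45 [207 197 210 225 226 218 190 198 227 227 227 200 204 224]
48 [209 197 211 225 226 219 190 198 227 227 227 191 204 224]
51 [242 213 212 226 227 219 191 198 227 227 227 191 202 224]
54 [251 245 241 248 233 220 193 200 227 228 227 193 201 224]
57 [250 245 245 255 255 246 239 223 233 230 228 193 202 224]
60 [248 245 239 255 255 249 241 232 255 255 254 219 237 226]
63 [248 246 235 218 255 247 235 230 255 255 255 234 250 230]
66 [247 246 199 189 200 143 117 133 202 210 223 235 251 225]
69 [253 246 229 194 126 109 112 112 127 214 222 236 243 226]
72 [250 246 233 221 106 111 116 115 111 210 214 237 237 225]
75 [248 246 233 219 116 112 117 116 115 214 219 236 224 225]
78 [248 246 227 225 190 104 112 107 171 215 205 237 219 209]
81 [247 245 230 221 213 117  93  93 205 215 208 235 222 203]
84 [220 217 217 218 215 207 152 190 216 215 199 226 220 223]
87 [220 197 199 198 176 180 190 211 214 216 219 220 220 224]
90 [222 197 200 197 165 166 165 166 170 195 205 210 220 224]
93 [221 198 196 197 165 165 165 165 165 165 186 200 217 227]
```

The cap is at (258,73), against a predicted 72.1 for 0.014. The sleeve ring is round at (260,111), against a predicted (259,110). The follower is closed, the sleeve is upright, and the arm is clear.

```bash
python3 -c "
from plant import robot
print(robot.job_done())"
```

```text
the job is handed in; nothing more can be done
None
```

I handed the job in: the last wrist picture puts the sleeve upright against the end stop and the follower closed at about 0.014 m, with the arm clear. No verdict came back, and I viewed 11 pictures, one over the limit of 10.

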